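# Set up the desk key on the display turntable

### The arm

A 6-joint arm with a two-finger parallel gripper is mounted at the origin on the work surface. World frame = base frame: x ahead of the robot, y to its left, z up, the work surface at z = 0. Lengths are in mm, angles in rad, forces in N, time in s.
With the tool pointing down it reaches from about 350 to 725 mm from the base axis. Payload 6 kg.
Tool frame: the origin (TCP) lies at the very end of the fingers, on their centre line; the grasp point (between the pads) lies 19 mm behind it (env.grasp_offset is the z of the grasp point in the tool frame, in mm); z points along the fingers, y is the line along which they close (so a half turn about z gives the same grasp; the last joint's range is limited). The gripper opens to 85 mm and grips with 20 to 120 N. Pads are 22 mm wide; open, the fingers measure 114 mm over their backs; the gripper's body (76 mm by 85 mm) begins 54 mm behind the grasp point. The pads swing forward as they close: fully open they stand 13 mm farther back than shut.
Start: joints at [1.487, 0.04, 0.085, 0, -1.615, -0.334], TCP at [243.422, 548.376, 207.161] pointing down, gripper open.
Joint ranges: [-2.56, 2.56], [-1.29, 2.01], [-1.08, 1.49], [-3.29, 1.98], [-2.81, -0.18], [-2.99, 2.99]. Speed limits (rad/s): [2.57, 2.57, 3.01, 3.14, 3.14, 3.14].

### API

Orientations are given as a unit quaternion [x, y, z, w].
In Python, from rig import env, eyes, spotter gives the robot as it stands.
- The arm moves only by the tool send_rows, never from a script. Its argument "commands" is a list that holds one entry, the list of rows, each a list of 7 numbers: the shift along the tool's x, y, z scaled (see below), then the turn, a rotation vector about the tool's x, y, z scaled (see below), then the closure in counts, from 0 (fully open) to 255 (shut). A call has exactly 5 rows; each row is the pose to reach, as a shift and turn from the pose commanded when the call began, along the tool's axes at that moment, turning the shorter way round; what a row does not reach only later rows make up. The controller multiplies each number of a shift by 100 mm and each number of a turn by 180 degrees. A row lasts 1/10 s, in which the tool goes at most 50 mm and 8.59 degrees, less where a joint would pass 70% of its speed; a pose out of reach is approached as far as the arm can. A call with a number of a shift or a turn outside -1 to 1 is refused whole. A call with a gripper value outside its range is refused whole. The fingers move at their own pace and stop on an object; "squeeze" is the grip in N (left out, the last holds). Time passes only in rows, so rows that repeat a pose let the fingers close, or fill a call up. It gives the time, the measured TCP pose, the force, the opening and the grip force at its end, in the units of the state.
- env.state(): the state, without advancing time (a new reading comes with each control period).
- eyes.read_camera(name): name is "side" or "top" or "wrist"; returns a dict with "img" (420x560x3 uint8, red, green, blue), "fx", "fy", "cx", "cy" (pixels), "rvec" (rotation vector, rad) and "tvec" (3), from world to camera coordinates, as OpenCV has them. Camera axes: x right, y down, z forward; pixel columns grow to the right and rows downward; lengths in mm; the calibration is good to about 2 mm. The wrist camera is an equidistant fisheye: a pixel r from the principal point sees the ray r / f radians off the axis. A picture is of the moment at which its call begins. There is no depth.
- env.finish_job(): hands the job in; it is judged then, once.
Trained networks look in the newest picture that a camera, given by its name, has taken for a name from the list of things; names that differ only in an ending like _2 or _b are one class to them, and where a whole thing is asked for, a point or a joint stands for the part that bears it (a point fixed in the world has none). Each returns a list of dicts, best first, with "p" (0 to 1); they miss things now and then, are a little off and sometimes report something else, mostly with a low value. They report only what shows in the picture. A call takes as long as a camera call. They do not tell look-alikes from the thing itself.
- spotter.outline_of(camera, name): "pixels" (420x560 bool, what is visible of it) and "rect" ([centre column, centre row, width, height] in pixels, round what is visible of it).
- spotter.mark_of(camera, name): "point" ([row, column] in pixels: a listed point, or the origin of a listed thing).
The state is a dict: "time": time; "q": joint angles; "qd": joint speeds; "effort": joint torques, N m; "position": TCP position; "eef_rot": TCP orientation; "wrist_force": force on the tool from outside, world axes, zero at the start; "moment": the same for the moment, N m; "gripper_width": finger opening in mm; "grip_force": force on a finger pad.
Only numpy, scipy, OpenCV 4.12 (cv2) and the standard library are available. Lean on these libraries where they do the work, as an engineer would, in place of code of your own. Each camera call takes 0.05 s, during which the arm holds its last target. There are 200 camera calls.

### The job

Finish the round desk key for show on the display turntable, where its steel weight already lies in the middle of the platter: lay the wooden plinth centred and flat on the weight, then stand the brass key upright and centred on the plinth, setting each piece down gently rather than dropping it and keeping the weight in the middle. Only then turn the turntable's speed dial so that its white pointer is at the long mark of the scale. Leave the other wares on the table where they are.

Things in the scene. Friction and masses are not known exactly. Their poses are not given: they have to be found in the camera images.
- platter (a point): centre of the top face of the turntable's grey platter: a flat round plate, 170 mm across, its top 36 mm above the table, with two thin dark circles (77 and 109 mm across) about its centre. The turntable is fixed to the table, switched off and does not spin. This frame is the turntable's own: z up; a flat black control box (116 mm wide along x, 30 mm high) joins the platter on the +y side and ends 202 mm from the platter's centre
- weight_c (a point): centre of the steel weight, a plain bright steel disc 66 mm across and 22 mm thick, about 0.6 kg, lying loose and flat in the middle of the platter; z is its axis
- plinth_c (a point): centre of the plinth, a plain dark wooden disc 63 mm across and 16 mm thick, about 0.06 kg, lying flat; z is its axis
- key_c (a point): centre of the round base of the Morse key, a brass disc 60 mm across and 16 mm thick; about 0.3 kg in all. z is up. Over the base stands the key's mechanism, up to 32 mm above the base's top and within 13 mm either side of the x axis: a brass lever along x with a black button 26 mm across at its -x end, which overhangs the base to 49 mm from the centre. The base's rim is free at +y and -y. Which way the lever points on the stack does not matter
- dial (a joint): angle of the speed dial in rad: 0 to 3.6, grows clockwise seen from above; at 0 the white pointer points along the turntable's own -x. The long white mark of the scale is at 1.8. The six short marks are at 0, 0.6, 1.2, 2.4, 3.0 and 3.6. It starts between 0.4 and 1.1 and stays where it is left (light friction, 0.03 N m)
- dial_grip (a point): on the dial's upright axis, half-way up its grip bar; turns with the dial: the bar lies along this frame's x, the white pointer line toward -x; z up. The black bar is 52 mm long, 14 mm wide and 22 mm high, on a grey skirt 58 mm across and 6 mm high (the bar's foot is 11 mm below this point, the control box's top 17 mm below). The axis is 145 mm from the platter's centre along the turntable's +y
- long_mark (a point): middle of the long white mark of the dial's scale (20 mm long, 5 mm wide, 45 mm from the dial's axis), painted on the control box
- bottle: bystander: upright clear water bottle, 64 mm across, 200 mm high; origin under its centre
- handheld: bystander: black hand-held radio lying on its back, 130 x 58 x 34 mm with a rubber aerial 110 mm long at its +x end; origin under the middle of its case
- slabkey: bystander: an older key on a rectangular wooden slab 130 x 80 x 20 mm, about 52 mm high in all; origin under the slab's centre
Things that resemble listed ones, but are neither listed nor needed, are in the scene too. Leave any blue look-alike of the part that bears weight_c alone. Several things look just like the part that bears key_c: the one meant starts farthest to the robot's left.

How it is judged (in metres and radians):
On the way, in this order (a step that is already met when the one before it is completed fails the run):
1. the plinth lies centred on the weight, let go (horizontal distance between plinth_c and weight_c below 0.008 m and z of plinth_c in the frame of platter between 0.026 and 0.034 m and angle between each of plinth_c, weight_c's own z axis and vertical below 0.08 rad and linear speed of plinth below 0.02 m/s and contact force between the fingers and plinth below 0.3 N and horizontal distance between weight_c and platter below 0.008 m and z of weight_c in the frame of platter between 0.007 and 0.015 m), for 0.2 s.
2. the key stands centred on the plinth, let go (horizontal distance between key_c and plinth_c below 0.008 m and z of key_c in the frame of platter between 0.042 and 0.05 m and angle between each of key_c, plinth_c, weight_c's own z axis and vertical below 0.08 rad and linear speed of key below 0.02 m/s and contact force between the fingers and key below 0.3 N and horizontal distance between plinth_c and weight_c below 0.008 m and z of plinth_c in the frame of platter between 0.026 and 0.034 m and horizontal distance between weight_c and platter below 0.008 m and z of weight_c in the frame of platter between 0.007 and 0.015 m), for 0.2 s.
3. the dial's pointer is at the long mark (value of joint dial between 1.67 and 1.93 rad), for 0.2 s.
At the end, for the whole second after the job is handed in: The weight still lies on the platter within 8 mm of its centre, the plinth on the weight and the key on the plinth, each within 8 mm of the centre of the piece below, all flat (within 0.08 rad), at rest and let go; the dial stands at 1.8 rad within 0.13 rad (all of step 2 and all of step 3 and linear speed of each of weight, plinth below 0.02 m/s and contact force between the fingers and weight below 0.3 N and contact force between the fingers and plinth below 0.3 N); the robot touches nothing.
It fails at once if the weight, plinth or key is dropped (falls freely at over 0.6 m/s, about 18 mm) ((linear speed of weight above 0.6 m/s and contact force between the fingers and weight below 0.05 N) or (linear speed of plinth above 0.6 m/s and contact force between the fingers and plinth below 0.05 N) or (linear speed of key above 0.6 m/s and contact force between the fingers and key below 0.05 N)).
It fails at once if the bottle, the hand-held radio or the older key is moved by more than 30 mm (distance of any of bottle, handheld, slabkey from where it was at the start of the episode above 0.03 m).
It also fails if it takes over 72 s, if anything falls off the work surface, if the arm or the gripper's body presses on something with over 40 N, if the wrist force passes 120 N, or if a joint passes its speed limit or range.

## Working session

There is one attempt and no reset: what is moved stays moved. The work goes in short steps, Python scripts to look and compute and a tool call to move; the robot and the scene stay as the last step left them, time stands still between calls to the robot, and variables do not carry over. Pictures are saved under pics/ and viewed, at most 10 in all, crops included, and the job is handed in when it is done.

Besides the shell and the picture viewer there is one more tool, called after "Emit:" as name([rows], argument=value, ...), one row to a line, values as JSON. send_rows: Moves the arm, as the interface text tells. Its arguments: {"type":"object","properties":{"commands":{"type":"array","items":{"type":"array","items":{"type":"array","items":{"type":"number"}}}},"squeeze":{"type":"number"}},"required":["commands"]}

```bash
ls; mkdir -p pics
cat > h.py <<'E'
import numpy as np, cv2
from scipy.spatial.transform import Rotation as R
from rig import env, eyes, spotter
def ray(c,u,v):
    Rm=cv2.Rodrigues(np.array(c['rvec'],float))[0]; t=np.array(c['tvec'],float)
    return Rm.T, -Rm.T@t, np.array([(u-c['cx'])/c['fx'],(v-c['cy'])/c['fy']])
def px2w(c,u,v,z,fish=False):
    RT,o,n=ray(c,u,v)
    if fish:
        r=np.hypot(*n); d=np.array([*(n/max(r,1e-9)*np.sin(r)),np.cos(r)])
    else: d=np.array([*n,1.])
    d=RT@d; return o+d*(z-o[2])/d[2]
def w2px(c,p,fish=False):
    Rm=cv2.Rodrigues(np.array(c['rvec'],float))[0]; q=Rm@np.array(p,float)+np.array(c['tvec'],float)
    if fish:
        s=np.hypot(q[0],q[1]); a=np.arctan2(s,q[2]); n=q[:2]/max(s,1e-9)*a
    else: n=q[:2]/q[2]
    return np.array([c['cx']+c['fx']*n[0],c['cy']+c['fy']*n[1]])
def save(c,name,crop=None,s=1):
    im=c['img'][:,:,::-1]
    if crop: im=im[crop[1]:crop[3],crop[0]:crop[2]]
    cv2.imwrite('pics/'+name,cv2.resize(im,None,fx=s,fy=s,interpolation=cv2.INTER_CUBIC))
def shift(tgt):
    "tool-axis shift (scaled) from current pose to world target"
    s=env.state(); return R.from_quat(s['eef_rot']).inv().apply(np.array(tgt)-s['position'])/100
E
python3 - <<'E'
from h import *
s=env.state(); print(s['time'],s['position'],s['eef_rot'],s['wrist_force'],env.grasp_offset)
Z=dict(platter=36,weight_c=47,plinth_c=8,key_c=8,dial_grip=47,long_mark=30,bottle=0,handheld=0,slabkey=0)
c=eyes.read_camera('top'); save(c,'top.png',s=1.4)
print(c['tvec'],c['rvec'])
for n,z in Z.items():
    for d in spotter.mark_of('top',n)[:4]:
        v,u=d['point']; print(n,round(d['p'],2),np.round([u,v]),px2w(c,u,v,z).round(0))
E
```

```text
pics
0.0 [243.20751715 548.07808987 206.16887419] [ 9.78266179e-01 -2.07351035e-01 -1.20385036e-04  9.03595518e-04] [0.3987946  0.67458516 0.30710999] -18.700000000000003
[ -87.86103691  561.91908669 1326.44178527] [ 2.18014189 -2.12480199  0.1601302 ]
platter 0.8 [208. 214.] [552. 144.  36.]
weight_c 0.72 [210. 210.] [564. 135.  47.]
weight_c 0.66 [205. 161.] [713. 159.  47.]
plinth_c 0.55 [359. 234.] [ 509. -315.    8.]
key_c 0.72 [308. 208.] [ 583. -158.    8.]
key_c 0.67 [342. 274.] [ 385. -264.    8.]
dial_grip 0.79 [162. 200.] [589. 280.  47.]
long_mark 0.58 [149. 195.] [607. 325.  30.]
bottle 0.91 [399. 302.] [ 305. -436.    0.]
handheld 0.95 [359. 167.] [ 719. -317.    0.]
slabkey 0.88 [276. 148.] [771. -56.   0.]
```

View pics/top.png

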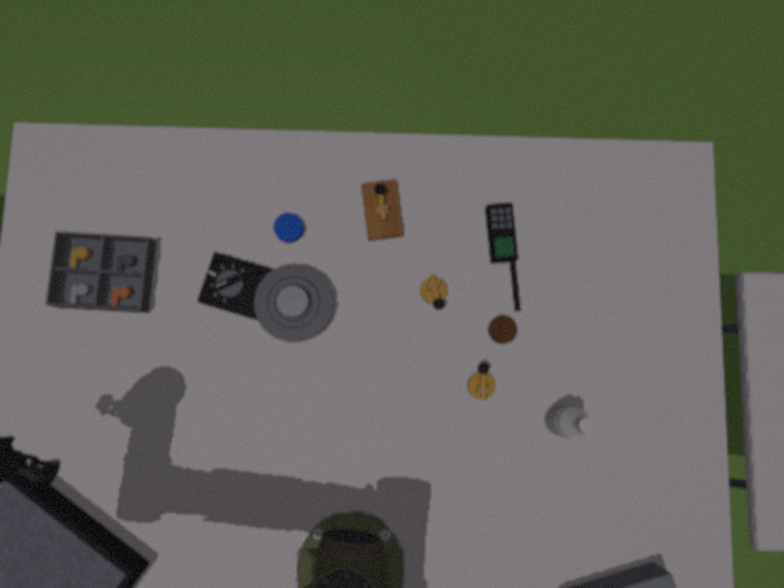

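The top view shows the turntable (platter about (208,214) in raw pixels), a blue decoy weight at (206,162), the plinth at (359,234), and two round keys at (309,207) and (342,274). The arm hides the lower left, so I'll check the side and wrist views for a third key.

Run:
```python
from h import *
ims=[]
for cam in ('side','wrist'):
    c=eyes.read_camera(cam); ims.append(c['img'][:,:,::-1])
    for n,z in dict(key_c=8,plinth_c=8,weight_c=47,platter=36,dial_grip=47,long_mark=30).items():
        for d in spotter.mark_of(cam,n)[:5]:
            v,u=d['point']; print(cam,n,round(d['p'],2),np.round([u,v]),px2w(c,u,v,z,cam=='wrist').round(0))
c=eyes.read_camera('top'); t=cv2.resize(c['img'][180:300,280:400,::-1],(420,420),interpolation=cv2.INTER_CUBIC)
im=np.hstack(ims); im=cv2.resize(im,(800,300)); cv2.imwrite('pics/sw.png',np.vstack([im,cv2.resize(np.hstack([t,cv2.resize(c['img'][170:260,130:250,::-1],(560,420),interpolation=cv2.INTER_CUBIC)]),(800,300))]))
```

```text
side key_c 0.77 [316. 247.] [ 586. -172.    8.]
side key_c 0.58 [248. 299.] [ 382. -263.    8.]
side plinth_c 0.68 [312. 298.] [ 507. -310.    8.]
side weight_c 0.66 [352. 203.] [721. -95.  47.]
side weight_c 0.62 [254. 169.] [549. 141.  47.]
side platter 0.9 [253. 173.] [545. 139.  36.]
side platter 0.63 [352. 202.] [731. -80.  36.]
side dial_grip 0.69 [350. 202.] [721. -89.  47.]
side dial_grip 0.48 [248. 140.] [589. 297.  47.]
side dial_grip 0.28 [252. 140.] [602. 298.  47.]
side long_mark 0.8 [249. 146.] [591. 294.  30.]
```

View pics/sw.png

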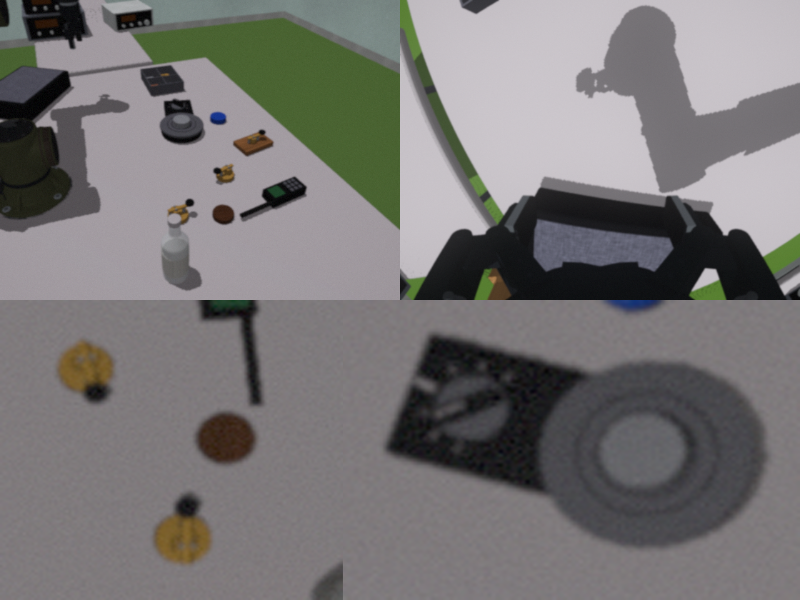

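There are only two round keys: A at top (309,207), world about (585,-165), and B at (342,274), world about (385,-264). A has the larger y, so it is farthest to the robot's left and is the one meant. The crop confirms this: A's button points down and right, and the empty-looking left area holds no third key. The steel weight is on the platter, and the plinth is the brown disc.

Next I'll go above the plinth.

Emit:
send_rows([
  [[0.17, 0.195, 0.02, 0, 0, 0, 0], [0.34, 0.39, 0.04, 0, 0, 0, 0], [0.51, 0.585, 0.06, 0, 0, 0, 0], [0.68, 0.78, 0.08, 0, 0, 0, 0], [0.845, 0.97, 0.08, 0, 0, 0, 0]],
])

```text
time: 1.75
position: [281.4, 424.3, 198.9]
eef_rot: [0.978, -0.207, -0.0, 0.0]
wrist_force: [-0.4, 0.1, 0.8]
gripper_width: 85.4
grip_force: 0.0
```

Emit:
send_rows([
  [[0.17, 0.195, 0.02, 0, 0, 0, 0], [0.34, 0.39, 0.04, 0, 0, 0, 0], [0.51, 0.585, 0.06, 0, 0, 0, 0], [0.68, 0.78, 0.08, 0, 0, 0, 0], [0.845, 0.97, 0.08, 0, 0, 0, 0]],
])

```text
time: 2.25
position: [319.3, 301.4, 191.1]
eef_rot: [0.978, -0.207, -0.0, -0.0]
wrist_force: [-0.3, 0.4, -0.4]
gripper_width: 85.1
grip_force: 0.0
```

Emit:
send_rows([
  [[0.17, 0.195, 0.02, 0, 0, 0, 0], [0.34, 0.39, 0.04, 0, 0, 0, 0], [0.51, 0.585, 0.06, 0, 0, 0, 0], [0.68, 0.78, 0.08, 0, 0, 0, 0], [0.845, 0.97, 0.08, 0, 0, 0, 0]],
])

```text
time: 2.75
position: [357.1, 178.5, 183.2]
eef_rot: [0.978, -0.207, 0.0, -0.0]
wrist_force: [0.6, 0.5, 0.3]
gripper_width: 85.4
grip_force: 0.0
```

Emit:
send_rows([
  [[0.17, 0.195, 0.02, 0, 0, 0, 0], [0.34, 0.39, 0.04, 0, 0, 0, 0], [0.51, 0.585, 0.06, 0, 0, 0, 0], [0.68, 0.78, 0.08, 0, 0, 0, 0], [0.845, 0.97, 0.08, 0, 0, 0, 0]],
])

```text
time: 3.25
position: [395.0, 55.5, 175.2]
eef_rot: [0.978, -0.207, 0.0, -0.0]
wrist_force: [0.0, 0.3, -0.4]
gripper_width: 85.4
grip_force: 0.0
```

Emit:
send_rows([
  [[0.17, 0.195, 0.02, 0, 0, 0, 0], [0.34, 0.39, 0.04, 0, 0, 0, 0], [0.51, 0.585, 0.06, 0, 0, 0, 0], [0.68, 0.78, 0.08, 0, 0, 0, 0], [0.845, 0.97, 0.08, 0, 0, 0, 0]],
])

```text
time: 3.75
position: [432.9, -67.5, 167.1]
eef_rot: [0.978, -0.207, 0.0, -0.0]
wrist_force: [-0.6, 0.5, -0.5]
gripper_width: 85.4
grip_force: 0.0
```

Emit:
send_rows([
  [[0.17, 0.195, 0.02, 0, 0, 0, 0], [0.34, 0.39, 0.04, 0, 0, 0, 0], [0.51, 0.585, 0.06, 0, 0, 0, 0], [0.68, 0.78, 0.08, 0, 0, 0, 0], [0.845, 0.97, 0.08, 0, 0, 0, 0]],
])

```text
time: 4.25
position: [470.7, -190.4, 159.0]
eef_rot: [0.978, -0.207, -0.0, 0.0]
wrist_force: [-0.4, -0.1, -0.4]
gripper_width: 85.5
grip_force: 0.0
```

Emit:
send_rows([
  [[0.17, 0.195, 0.02, 0, 0, 0.03, 0], [0.34, 0.39, 0.04, 0, 0, 0.06, 0], [0.51, 0.585, 0.06, 0, 0, 0.09, 0], [0.68, 0.78, 0.08, 0, 0, 0.09, 0], [0.845, 0.97, 0.08, 0, 0, 0.09, 0]],
])

```text
time: 4.75
position: [508.6, -313.3, 150.8]
eef_rot: [0.939, -0.343, -0.0, 0.0]
wrist_force: [0.4, -0.4, 0.3]
gripper_width: 85.6
grip_force: 0.0
```

```bash
cat > look.py <<'E'
import sys
from h import *
def look(names,name=None,cam='wrist'):
    c=eyes.read_camera(cam); f=cam=='wrist'
    s=env.state(); print(round(s['time'],2),s['position'].round(1),s['eef_rot'].round(4),s['gripper_width'])
    for n,z in names.items():
        for d in spotter.mark_of(cam,n)[:3]:
            v,u=d['point']; print(n,'mark',round(d['p'],2),np.round([u,v]),px2w(c,u,v,z,f).round(1))
        for d in spotter.outline_of(cam,n)[:3] if n.endswith('_c') else []:
            zt={'plinth_c':8,'key_c':8,'weight_c':11}[n]
            ct=max(cv2.findContours(d['pixels'].astype(np.uint8),0,1)[0],key=len)[:,0,:]
            P=np.array([px2w(c,u,v,z+zt,f)[:2] for u,v in ct],np.float32)
            (x,y),r=cv2.minEnclosingCircle(P); print(n,'outl',round(d['p'],2),np.round(d['rect']),'circ',round(x,1),round(y,1),round(r,1))
    if name: save(c,name,s=1.4)
E
python3 -c "
from look import *
look(dict(plinth_c=8,key_c=8),'w1.png')"
```

```text
4.8 [ 508.7 -315.8  150.2] [ 9.390e-01 -3.439e-01 -6.000e-04  6.000e-04] 85.73911047081329
plinth_c mark 0.89 [283. 202.] [ 500.5 -310.6    8. ]
plinth_c outl 0.93 [286. 200.  69.  62.] circ 505.1 -314.9 32.2
plinth_c outl 0.62 [ 36. 358.  68.  80.] circ 568.0 225.4 187.7
key_c mark 0.64 [322. 306.] [ 379.2 -265.9    8. ]
key_c mark 0.63 [130. 230.] [ 584.9 -162.7    8. ]
key_c outl 0.84 [319. 306.  57.  52.] circ 376.3 -267.9 42.6
key_c outl 0.69 [126. 238.  62.  73.] circ 579.2 -157.0 44.9
key_c outl 0.3 [ 34. 356.  65.  86.] circ 568.0 225.4 187.7
```

View pics/w1.png

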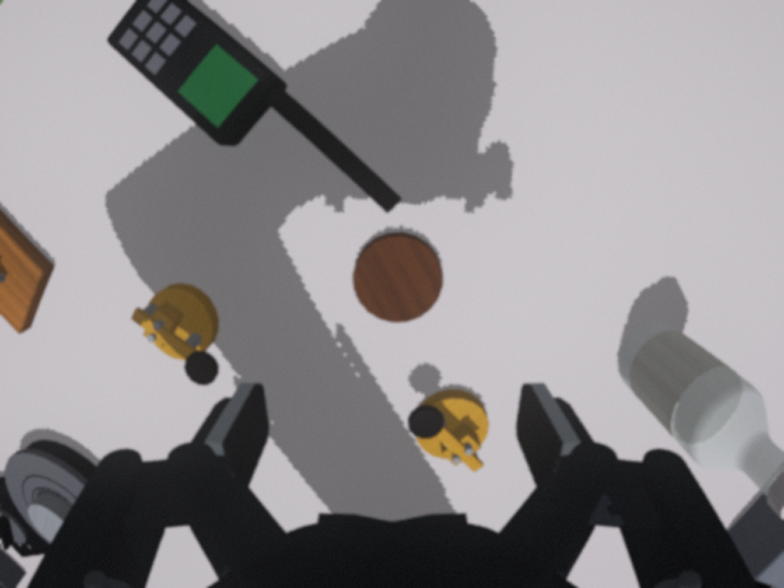

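The picture shows the plinth at (284,197) in raw pixels, clear of the aerial tip at (282,146). The fingers straddle it, away from both. Going down for a closer look.

Emit:
send_rows([
  [[-0.02, 0.03, 0.25, 0, 0, 0, 0], [-0.02, 0.03, 0.5, 0, 0, 0, 0], [-0.02, 0.03, 0.75, 0, 0, 0, 0], [-0.02, 0.03, 0.95, 0, 0, 0, 0], [-0.02, 0.03, 0.95, 0, 0, 0, 0]],
])

```text
time: 5.5
position: [503.4, -311.5, 53.3]
eef_rot: [0.939, -0.343, -0.002, -0.0]
wrist_force: [-0.1, -0.6, 0.1]
gripper_width: 85.4
grip_force: 0.0
```

```bash
python3 -c "
from look import *
look(dict(plinth_c=8))"
```

```text
5.55 [ 504.4 -312.3   55.6] [ 9.395e-01 -3.427e-01 -1.000e-03  1.000e-04] 85.22916652565553
plinth_c mark 0.71 [280. 230.] [ 503.1 -311.1    8. ]
plinth_c outl 0.6 [284. 227.  95.  86.] circ 505.6 -314.7 32.3
```

Emit:
send_rows([
  [[0, 0, 0.2, 0, 0, 0, 0], [0, 0, 0.4, 0, 0, 0, 0], [0, 0, 0.57, 0, 0, 0, 0], [0, 0, 0.57, 0, 0, 0, 40], [0, 0, 0.57, 0, 0, 0, 100]],
], squeeze=30)

```text
time: 6.15
position: [505.9, -313.6, 1.0]
eef_rot: [0.939, -0.343, 0.001, 0.0]
wrist_force: [0.3, -0.3, 0.6]
gripper_width: 59.0
grip_force: 0.0
```

Emit:
send_rows([
  [[0, 0, 0, 0, 0, 0, 140], [0, 0, 0, 0, 0, 0, 140], [0, 0, 0, 0, 0, 0, 140], [0, 0, 0, 0, 0, 0, 140], [0, 0, 0, 0, 0, 0, 140]],
])

```text
time: 6.65
position: [505.1, -313.3, -0.6]
eef_rot: [0.939, -0.343, 0.0, 0.0]
wrist_force: [-0.3, 0.3, -0.2]
gripper_width: 38.9
grip_force: 0.0
```

```bash
python3 -c "
from look import *
look(dict(plinth_c=8),'w2.png')"
```

```text
6.7 [ 505.1 -313.3   -0.7] [ 9.393e-01 -3.432e-01  0.000e+00  1.000e-04] 38.088742852923815
plinth_c mark 0.94 [281. 269.] [ 502.7 -311.7    8. ]
plinth_c outl 0.59 [285. 266. 123. 111.] circ 505.7 -315.5 33.0
plinth_c outl 0.59 [537. 348.  45. 117.] circ 252.4 -432.0 111.5
plinth_c outl 0.35 [ 16. 407.  29.  26.] circ 548.2 62.3 45.1
```

View pics/w2.png

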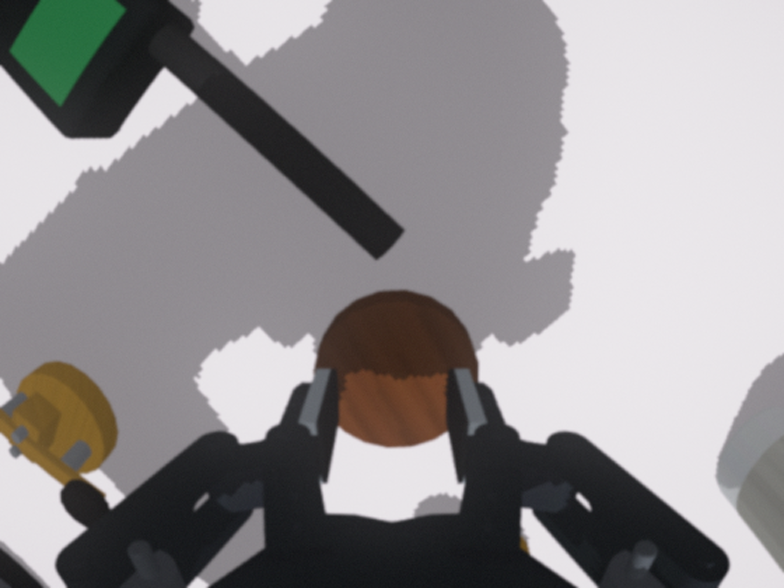

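```bash
python3 -c "
from look import *
c=eyes.read_camera('wrist'); s=env.state(); Rt=R.from_quat(s['eef_rot'])
Rm=cv2.Rodrigues(np.array(c['rvec'],float))[0]; print('cam in tool',Rt.inv().apply(-Rm.T@np.array(c['tvec'])-s['position']).round(1),'axis',Rt.inv().apply(Rm[2]).round(2))
for x in(-11,0,11):
  for z in (0,-10,-20): print(x,z,[ (w2px(c,s['position']+Rt.apply([x,y,z]),True)*1.4).round() for y in (-20,20)])
"
```

```text
cam in tool [  79.    -0.2 -166.4] axis [-0.31  0.    0.95]
-11 0 [array([344., 384.]), array([441., 384.])]
-11 -10 [array([342., 396.]), array([443., 396.])]
-11 -20 [array([339., 409.]), array([446., 409.])]
0 0 [array([343., 360.]), array([442., 360.])]
0 -10 [array([340., 371.]), array([444., 371.])]
0 -20 [array([338., 383.]), array([447., 383.])]
11 0 [array([342., 335.]), array([443., 335.])]
11 -10 [array([339., 345.]), array([446., 345.])]
11 -20 [array([336., 356.]), array([449., 356.])]
```

The fingers closed above the plinth: the grey pad tips at (325,370) lie over the disc, which is undisturbed. So the tips stand well above the TCP when they aren't shut. I'll open to about 74 mm and feel downward.

Emit:
send_rows([
  [[0, 0, 0, 0, 0, 0, 30], [0, 0, 0, 0, 0, 0, 30], [0, 0, 0.0, 0, 0, 0, 30], [0, 0, 0.02, 0, 0, 0, 30], [0, 0, 0.04, 0, 0, 0, 30]],
])

```text
time: 7.35
position: [505.1, -313.2, -4.9]
eef_rot: [0.939, -0.343, 0.0, 0.0]
wrist_force: [0.2, 0.2, -0.2]
gripper_width: 75.4
grip_force: 0.0
```

Emit:
send_rows([
  [[0, 0, 0.01, 0, 0, 0, 30], [0, 0, 0.02, 0, 0, 0, 30], [0, 0, 0.03, 0, 0, 0, 30], [0, 0, 0.04, 0, 0, 0, 30], [0, 0, 0.04, 0, 0, 0, 30]],
])

```text
time: 7.85
position: [505.0, -313.2, -9.0]
eef_rot: [0.939, -0.343, -0.0, 0.0]
wrist_force: [-0.0, 0.6, 0.7]
gripper_width: 75.5
grip_force: 0.0
```

Emit:
send_rows([
  [[0, 0, 0, 0, 0, 0, 60], [0, 0, 0, 0, 0, 0, 90], [0, 0, 0, 0, 0, 0, 90], [0, 0, 0, 0, 0, 0, 90], [0, 0, 0, 0, 0, 0, 90]],
])

```text
time: 8.35
position: [505.1, -313.2, -8.7]
eef_rot: [0.939, -0.343, 0.0, 0.0]
wrist_force: [-0.2, 0.4, -0.4]
gripper_width: 55.5
grip_force: 0.0
```

Emit:
send_rows([
  [[0, 0, 0, 0, 0, 0, 30], [0, 0, 0, 0, 0, 0, 30], [0, 0, 0.02, 0, 0, 0, 30], [0, 0, 0.04, 0, 0, 0, 30], [0, 0, 0.05, 0, 0, 0, 30]],
])

```text
time: 8.85
position: [504.9, -313.2, -14.2]
eef_rot: [0.939, -0.343, -0.0, 0.0]
wrist_force: [0.2, -0.7, 0.8]
gripper_width: 75.3
grip_force: 0.0
```

Emit:
send_rows([
  [[0, 0, 0.01, 0, 0, 0, 30], [0, 0, 0.02, 0, 0, 0, 30], [0, 0, 0.03, 0, 0, 0, 30], [0, 0, 0.04, 0, 0, 0, 30], [0, 0, 0.04, 0, 0, 0, 30]],
])

```text
time: 9.35
position: [505.0, -313.2, -17.9]
eef_rot: [0.939, -0.343, -0.0, 0.0]
wrist_force: [0.0, 0.1, 0.4]
gripper_width: 75.3
grip_force: 0.0
```

```bash
python3 -c "
from look import *
look(dict(plinth_c=8))
c=eyes.read_camera('side'); im=c['img']; u,v=w2px(c,[505,-313,20]).astype(int); print(u,v)
save(c,'s3.png',(u-60,v-50,u+60,v+40),6)"
```

```text
9.4 [ 505.  -313.2  -17.8] [ 0.9393 -0.3431 -0.      0.    ] 75.17979005282153
plinth_c mark 0.91 [283. 285.] [ 501.8 -312.1    8. ]
plinth_c outl 0.93 [282. 280. 136. 116.] circ 505.7 -315.6 33.3
312 294
```

View pics/s3.png

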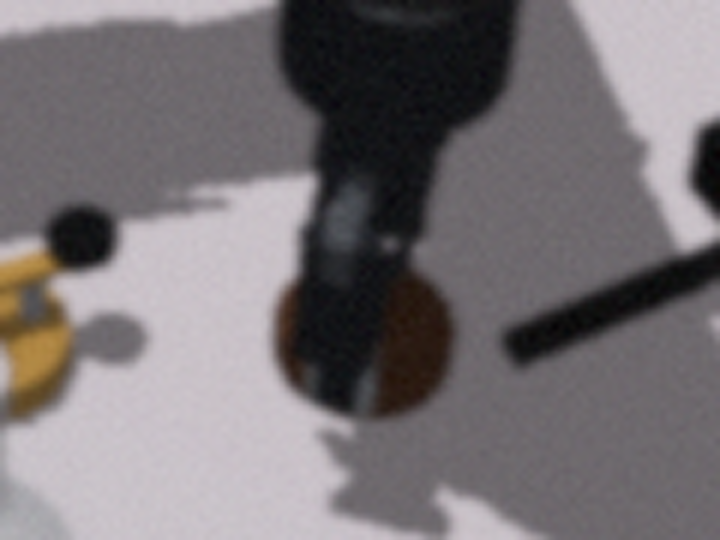

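```bash
python3 -c "
from look import *
c=eyes.read_camera('side')
for w in (38,46):
  for z in (0,10,20,30): print(w,z,((w2px(c,[505-.644*w,-313.2-.765*w,z])-[252,244])*6).round())
c=eyes.read_camera('wrist'); s=env.state(); Rt=R.from_quat(s['eef_rot'])
save(c,'w4.png',(180,220,380,360),4)
for z in (0,-10,-20,-30): print(z,[((w2px(c,s['position']+Rt.apply([11,y,z]),True)-[180,220])*4).round() for y in (-38,38)])
"
```

```text
38 0 [334. 427.]
38 10 [336. 408.]
38 20 [338. 388.]
38 30 [340. 368.]
46 0 [328. 445.]
46 10 [330. 426.]
46 20 [332. 406.]
46 30 [334. 385.]
0 [array([130.,  76.]), array([672.,  76.])]
-10 [array([115., 105.]), array([686., 104.])]
-20 [array([100., 136.]), array([702., 135.])]
-30 [array([ 82., 171.]), array([720., 170.])]
```

View pics/w4.png

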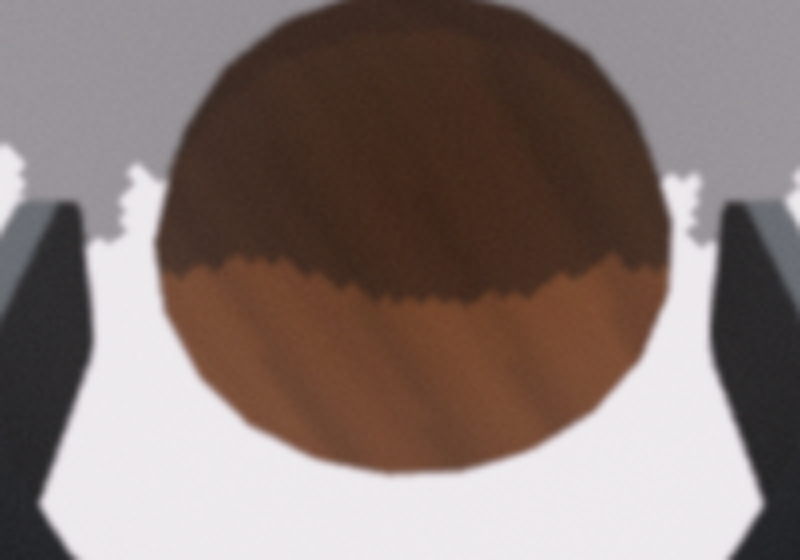

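The tips (crop (80,200)) sit beside the plinth, still about 10–19 mm above the table and symmetric about the disc. I'll keep feeling down.

Emit:
send_rows([
  [[0, 0, 0.01, 0, 0, 0, 30], [0, 0, 0.02, 0, 0, 0, 30], [0, 0, 0.03, 0, 0, 0, 30], [0, 0, 0.04, 0, 0, 0, 30], [0, 0, 0.04, 0, 0, 0, 30]],
])

```text
time: 10.15
position: [504.9, -313.2, -22.0]
eef_rot: [0.939, -0.343, -0.0, 0.0]
wrist_force: [0.5, -0.0, -0.2]
gripper_width: 75.0
grip_force: 0.0
```

Emit:
send_rows([
  [[0, 0, 0, 0, 0, 0, 60], [0, 0, 0, 0, 0, 0, 80], [0, 0, 0, 0, 0, 0, 80], [0, 0, 0, 0, 0, 0, 80], [0, 0, 0, 0, 0, 0, 80]],
])

```text
time: 10.65
position: [505.4, -313.4, -21.3]
eef_rot: [0.939, -0.343, 0.0, 0.0]
wrist_force: [1.2, 0.4, 2.7]
gripper_width: 61.3
grip_force: 33.0
```

Emit:
send_rows([
  [[0, 0, -0.05, 0, 0, 0, 110], [0, 0, -0.15, 0, 0, 0, 110], [0, 0, -0.35, 0, 0, 0, 110], [0, 0, -0.6, 0, 0, 0, 110], [0, 0, -0.6, 0, 0, 0, 110]],
])

```text
time: 11.15
position: [507.3, -314.4, 43.2]
eef_rot: [0.939, -0.343, 0.003, 0.0]
wrist_force: [0.2, -0.0, -0.6]
gripper_width: 61.0
grip_force: 32.8
```

```bash
python3 -c "
from look import *
look(dict(plinth_c=68))
c=eyes.read_camera('wrist');a=c['img'][200:340,170:390,::-1]
c=eyes.read_camera('side');u,v=w2px(c,[505,-313,70]).astype(int);b=c['img'][v-40:v+40,u-60:u+60,::-1]
cv2.imwrite('pics/g5.png',np.hstack([cv2.resize(x,(400,300)) for x in(a,b)]))"
```

```text
11.2 [ 506.4 -313.7   40.9] [ 0.9393 -0.3431  0.0022 -0.    ] 61.33214175028108
plinth_c mark 0.78 [281. 288.] [ 502.7 -310.9   68. ]
plinth_c outl 0.85 [281. 283. 135. 121.] circ 507.0 -313.9 34.3
```

View pics/g5.png

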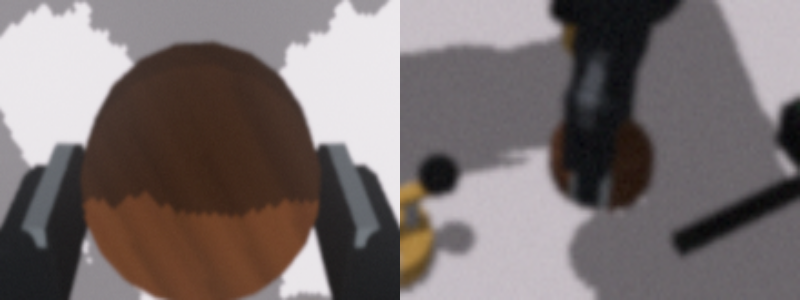

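The plinth is held flat and centred between the pads. I'll carry it to a standoff beside the platter, where the wrist camera can see the weight.

Emit:
send_rows([
  [[-0.1, -0.1, -0.1, 0, 0, 0, 110], [-0.3, -0.3, -0.25, 0, 0, 0, 110], [-0.5, -0.52, -0.35, 0, 0, 0, 110], [-0.7, -0.74, -0.45, 0, 0, 0, 110], [-0.9, -0.94, -0.5, 0, 0, 0, 110]],
])

```text
time: 11.9
position: [496.9, -181.8, 89.3]
eef_rot: [0.939, -0.343, 0.001, -0.0]
wrist_force: [0.8, 0.7, -0.5]
gripper_width: 61.6
grip_force: 32.9
```

Emit:
send_rows([
  [[-0.18, -0.19, -0.1, 0, 0, 0, 110], [-0.36, -0.38, -0.2, 0, 0, 0, 110], [-0.54, -0.57, -0.3, 0, 0, 0, 110], [-0.72, -0.76, -0.4, 0, 0, 0, 110], [-0.9, -0.94, -0.5, 0, 0, 0, 110]],
])

```text
time: 12.4
position: [488.1, -52.0, 138.7]
eef_rot: [0.939, -0.343, -0.0, 0.0]
wrist_force: [0.2, -0.1, -0.7]
gripper_width: 61.4
grip_force: 32.9
```

Emit:
send_rows([
  [[-0.18, -0.19, 0, 0, 0, 0, 110], [-0.36, -0.38, 0, 0, 0, 0, 110], [-0.54, -0.57, 0, 0, 0, 0, 110], [-0.72, -0.76, 0, 0, 0, 0, 110], [-0.9, -0.94, 0, 0, 0, 0, 110]],
])

```text
time: 12.9
position: [479.8, 77.8, 138.3]
eef_rot: [0.939, -0.343, -0.0, 0.0]
wrist_force: [0.8, -0.0, -0.7]
gripper_width: 61.2
grip_force: 32.9
```

Emit:
send_rows([
  [[-0.18, -0.19, 0, 0, 0, 0, 110], [-0.36, -0.38, 0, 0, 0, 0, 110], [-0.54, -0.57, 0, 0, 0, 0, 110], [-0.8, -0.84, 0, 0, 0, 0, 110], [-0.88, -0.94, 0, 0, 0, 0, 110]],
])

```text
time: 13.4
position: [472.7, 207.5, 137.9]
eef_rot: [0.94, -0.342, -0.0, 0.0]
wrist_force: [-0.5, 0.3, 0.7]
gripper_width: 61.1
grip_force: 32.9
```

```bash
python3 -c "
from look import *
look(dict(weight_c=47,platter=36,plinth_c=168,dial_grip=47,long_mark=30),'w6.png')
look(dict(weight_c=47,platter=36,dial_grip=47,long_mark=30),cam='top')"
```

```text
13.45 [472.9 207.9 137.7] [ 9.398e-01 -3.418e-01 -3.000e-04  2.000e-04] 61.34772559039935
weight_c mark 0.72 [285.  87.] [546.8 140.2  47. ]
weight_c outl 0.64 [152.   7.  53.  14.] circ 675.3 171.9 23.9
plinth_c mark 0.89 [279. 286.] [472.4 208.5 168. ]
plinth_c outl 0.71 [280. 284. 138. 123.] circ 474.6 205.7 33.2
dial_grip mark 0.86 [134. 164.] [585.  276.2  47. ]
long_mark mark 0.82 [101. 170.] [608.4 314.8  30. ]
13.85 [473.9 204.2 138.4] [ 9.391e-01 -3.437e-01  1.000e-04 -1.000e-04] 61.405647946496615
weight_c mark 0.74 [208. 159.] [718.7 150.2  47. ]
weight_c mark 0.63 [209. 210.] [562.6 139.8  47. ]
weight_c outl 0.56 [211. 215.  25.  26.] circ 544.8 136.8 34.4
weight_c outl 0.56 [208. 162.  20.  23.] circ 705.1 151.6 33.7
weight_c outl 0.22 [167. 200.  15.  18.] circ 585.3 270.2 25.5
platter mark 0.61 [207. 213.] [555.5 146.5  36. ]
dial_grip mark 0.7 [164. 200.] [591.6 275.   47. ]
long_mark mark 0.85 [150. 194.] [610.9 323.4  30. ]
```

View pics/w6.png

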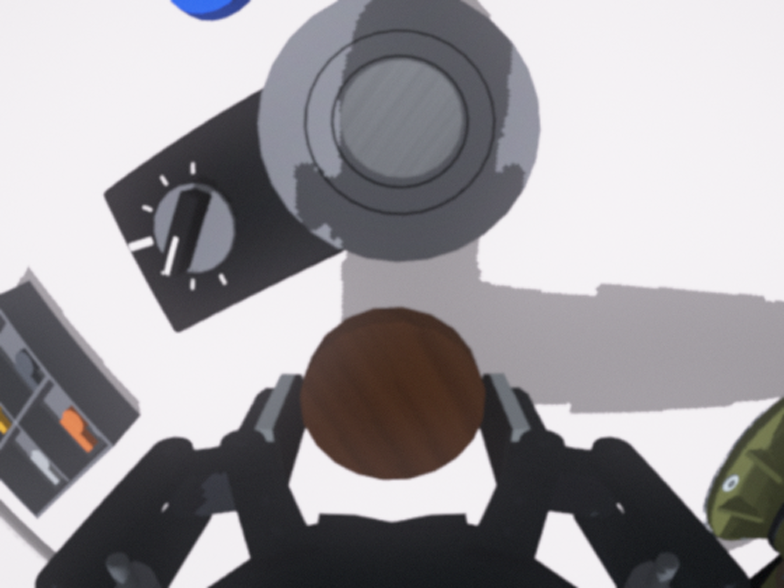

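The picture shows the weight at (401,117), the 109 mm ring at (400,121), the held plinth at (393,393) and the dial at (194,228). I'll compute their centres.

```bash
python3 -c "
from look import *
c=eyes.read_camera('wrist'); s=env.state(); print(s['position'].round(1))
def fit(pts,z):
    P=np.array([px2w(c,u/1.4,v/1.4,z,True)[:2] for u,v in pts]); A=np.c_[2*P,np.ones(len(P))]
    a=np.linalg.lstsq(A,(P**2).sum(1),rcond=None)[0]; return a[:2].round(1),round(np.sqrt(a[2]+a[:2]@a[:2]),1)
print('ring',fit([(304,121),(495,121),(400,30),(400,214)],36))
print('ring in',fit([(332,120),(468,120),(401,55),(400,187)],36))
print('weight',fit([(338,118),(466,118),(401,57),(401,178)],58))
print('platter',fit([(258,125),(540,125),(399,261)],36))
print('dial',fit([(154,228),(235,228),(194,184),(190,273)],36))
for z in(165,168,172): print('plinth',fit([(301,393),(485,393),(393,479),(393,322)],z))
print('ptr',[px2w(c,u/1.4,v/1.4,58,True).round(1) for u,v in((167,272),(177,238))])
print('mark',px2w(c,141/1.4,244/1.4,30,True).round(1))
"
```

```text
[473.8 204.8 138.2]
ring (array([548.5, 135.8]), np.float64(55.7))
ring in (array([548.5, 135.6]), np.float64(39.5))
weight (array([548., 135.]), np.float64(33.7))
platter (array([548.4, 135.9]), np.float64(83.9))
dial (array([585.7, 275.5]), np.float64(29.1))
plinth (array([468.7, 208.8]), np.float64(33.2))
plinth (array([470.1, 207.6]), np.float64(32.4))
plinth (array([472., 206.]), np.float64(31.5))
ptr [array([575.7, 297.8,  58. ]), array([585.2, 277.1,  58. ])]
mark [607.7 315.2  30. ]
```

Emit:
send_rows([
  [[0.2, 0.01, 0, 0, 0, 0, 110], [0.45, 0.025, 0, 0, 0, 0, 110], [0.7, 0.035, 0.0, 0, 0, 0, 110], [0.9, 0.05, 0, 0, 0, 0, 110], [1.0, 0.05, 0, 0, 0, 0, 110]],
])

```text
time: 14.65
position: [547.7, 135.6, 137.9]
eef_rot: [0.939, -0.344, -0.0, 0.0]
wrist_force: [-0.3, -0.1, -0.4]
gripper_width: 61.4
grip_force: 32.9
```

Emit:
send_rows([
  [[0.01, 0, 0.2, 0, 0, 0, 110], [0.015, 0, 0.5, 0, 0, 0, 110], [0.015, 0, 0.8, 0, 0, 0, 110], [0.015, 0, 0.96, 0, 0, 0, 110], [0.015, 0, 0.96, 0, 0, 0, 110]],
])

```text
time: 15.15
position: [546.4, 135.3, 39.3]
eef_rot: [0.939, -0.343, -0.002, 0.002]
wrist_force: [0.5, 0.2, 0.1]
gripper_width: 61.6
grip_force: 32.9
```

Emit:
send_rows([
  [[0, 0, 0.01, 0, 0, 0, 110], [0, 0, 0.02, 0, 0, 0, 110], [0, 0, 0.03, 0, 0, 0, 110], [0, 0, 0.04, 0, 0, 0, 110], [0, 0, 0.04, 0, 0, 0, 110]],
])

```text
time: 15.65
position: [548.2, 135.8, 38.4]
eef_rot: [0.939, -0.343, 0.0, -0.0]
wrist_force: [-0.2, -0.2, -0.8]
gripper_width: 61.2
grip_force: 32.9
```

```bash
python3 -c "
from look import *
look(dict(plinth_c=66,weight_c=47),'w7.png')"
```

```text
15.7 [548.2 135.7  38.4] [ 9.393e-01 -3.432e-01  1.000e-04 -1.000e-04] 61.51219769737023
plinth_c mark 0.84 [276. 288.] [546.8 139.7  66. ]
plinth_c outl 0.9 [281. 283. 136. 119.] circ 549.0 134.6 34.0
plinth_c outl 0.72 [ 98. 322.  55.  60.] circ 591.5 234.9 27.0
weight_c mark 0.91 [88. 74.] [696.3 145.3  47. ]
weight_c mark 0.47 [279. 286.] [538.4 145.2  47. ]
weight_c outl 0.8 [89. 76. 95. 98.] circ 692.1 143.4 30.1
weight_c outl 0.7 [271. 235. 111.  64.] circ 560.7 131.4 29.6
```

Emit:
send_rows([
  [[0, 0, 0.005, 0, 0, 0, 110], [0, 0, 0.01, 0, 0, 0, 110], [0, 0, 0.015, 0, 0, 0, 110], [0, 0, 0.02, 0, 0, 0, 110], [0, 0, 0.02, 0, 0, 0, 110]],
])

```text
time: 16.4
position: [548.2, 135.7, 36.7]
eef_rot: [0.939, -0.343, 0.0, 0.0]
wrist_force: [-1.7, 0.1, 3.6]
gripper_width: 61.7
grip_force: 33.2
```

Contact made (3.6 N). Releasing and backing off.

Emit:
send_rows([
  [[0, 0, 0, 0, 0, 0, 60], [0, 0, 0, 0, 0, 0, 30], [0, 0, 0, 0, 0, 0, 10], [0, 0, 0, 0, 0, 0, 0], [0, 0, -0.05, 0, 0, 0, 0]],
])

```text
time: 16.9
position: [547.7, 135.5, 40.5]
eef_rot: [0.939, -0.343, -0.001, 0.001]
wrist_force: [-0.3, 0.4, 0.8]
gripper_width: 85.2
grip_force: 0.0
```

Emit:
send_rows([
  [[0, 0, -0.15, 0, 0, 0, 0], [0, 0, -0.4, 0, 0, 0, 0], [0, 0, -0.7, 0, 0, 0, 0], [0, 0, -0.95, 0, 0, 0, 0], [0, 0, -0.95, 0, 0, 0, 0]],
])

```text
time: 17.4
position: [550.4, 136.3, 142.6]
eef_rot: [0.939, -0.343, 0.003, -0.003]
wrist_force: [0.7, 0.9, 0.7]
gripper_width: 85.7
grip_force: 0.0
```

```bash
python3 -c "
from look import *
look(dict(plinth_c=66,platter=36,dial_grip=47),'w8.png')"
```

```text
17.45 [549.4 136.3 139.9] [ 0.9393 -0.3431  0.0019 -0.002 ] 85.56301864545541
plinth_c mark 0.95 [280. 220.] [548.2 139.2  66. ]
plinth_c outl 0.8 [284. 222.  87.  77.] circ 549.4 135.8 32.9
dial_grip mark 0.89 [145. 272.] [587.2 278.3  47. ]
```

View pics/w8.png

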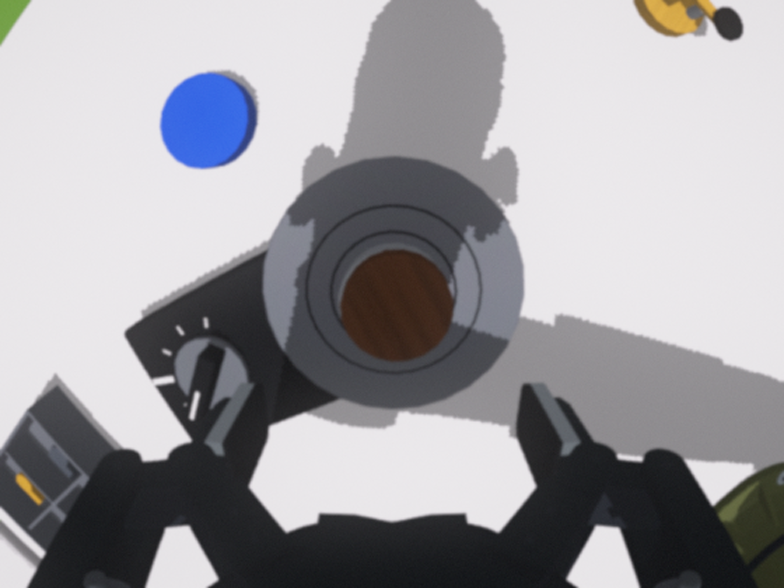

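The plinth sits centred on the weight at about (549,136), flat and released. Moving on to key A.

Emit:
send_rows([
  [[0.15, 0.14, 0, 0, 0, 0, 0], [0.3, 0.28, 0, 0, 0, 0, 0], [0.45, 0.42, 0, 0, 0, 0, 0], [0.6, 0.55, 0, 0, 0, 0, 0], [0.73, 0.69, 0, 0, 0, 0, 0]],
])

```text
time: 18.15
position: [559.1, 34.9, 135.2]
eef_rot: [0.939, -0.343, -0.001, 0.001]
wrist_force: [-0.2, 0.2, 0.2]
gripper_width: 85.1
grip_force: 0.0
```

Emit:
send_rows([
  [[0.15, 0.14, 0, 0, 0, 0, 0], [0.3, 0.28, 0, 0, 0, 0, 0], [0.45, 0.42, 0, 0, 0, 0, 0], [0.6, 0.55, 0, 0, 0, 0, 0], [0.73, 0.69, 0, 0, 0, 0, 0]],
])

```text
time: 18.65
position: [570.4, -64.8, 135.1]
eef_rot: [0.939, -0.343, -0.001, 0.001]
wrist_force: [-0.4, -0.2, -0.4]
gripper_width: 85.0
grip_force: 0.0
```

Emit:
send_rows([
  [[0.15, 0.14, 0, 0, 0, -0.04, 0], [0.3, 0.28, 0, 0, 0, -0.08, 0], [0.45, 0.42, 0, 0, 0, -0.12, 0], [0.6, 0.55, 0, 0, 0, -0.16, 0], [0.73, 0.69, 0, 0, 0, -0.2, 0]],
])

```text
time: 19.15
position: [581.7, -164.5, 135.1]
eef_rot: [0.999, -0.034, -0.001, 0.0]
wrist_force: [0.3, 0.1, -0.4]
gripper_width: 85.3
grip_force: 0.0
```

```bash
python3 -c "
from look import *
print(env.state()['q'].round(2))
look(dict(key_c=8),'w9.png')
c=eyes.read_camera('wrist')
im=c['img'].astype(int); 
yel=((im[:,:,0]-im[:,:,2]>60)&(im[:,:,0]>90)).astype(np.uint8)
n,l,st,ce=cv2.connectedComponentsWithStats(yel)
for i in range(1,n):
  if st[i,4]>150: print(st[i],ce[i].round(),px2w(c,*ce[i],20,True).round(1))
"
```

```text
[ 0.06  0.06 -0.03  0.   -1.49  1.45]
19.2 [ 581.4 -166.8  135. ] [ 9.995e-01 -3.080e-02 -1.300e-03  5.000e-04] 85.44799178700241
key_c mark 0.94 [374. 354.] [ 378.2 -266.6    8. ]
key_c mark 0.88 [276. 193.] [ 587.1 -161.4    8. ]
key_c outl 0.84 [280. 210.  63. 101.] circ 570.8 -166.2 47.6
key_c outl 0.66 [367. 351.  28.  37.] circ 390.4 -254.9 32.8
[  94    0   93   89 5674] [138.  41.] [743.4 -48.9  20. ]
[ 246  163   64   68 3067] [278. 195.] [ 588.  -162.7   20. ]
[354 337  26  34 492] [366. 353.] [ 392.6 -250.5   20. ]
```

View pics/w9.png

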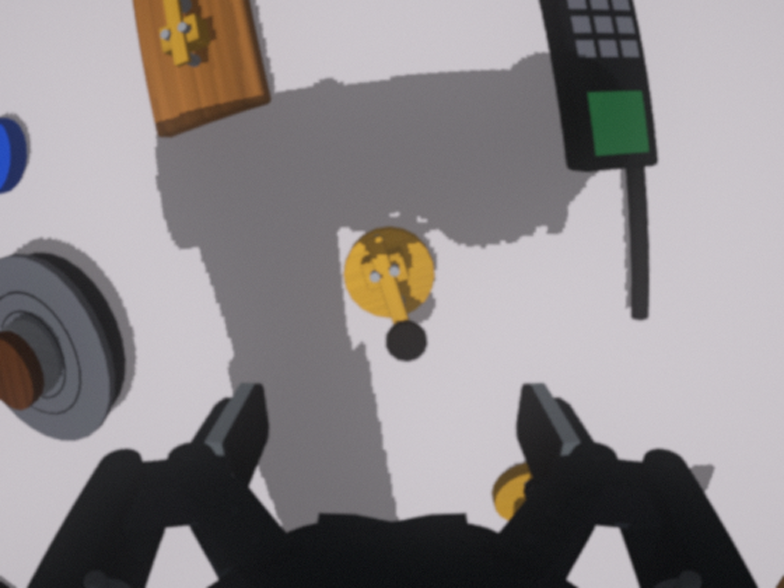

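The picture (scale 1.4) shows key A's base at (390,272), its button at (406,341), and room for the fingers on both rim sides.

```bash
python3 -c "
from look import *
c=eyes.read_camera('wrist'); s=env.state(); print(s['position'].round(1),s['q'][5])
P=np.array([px2w(c,u/1.4,v/1.4,16,True)[:2] for u,v in [(344,272),(436,272),(390,227),(390,318)]])
a=np.linalg.lstsq(np.c_[2*P,np.ones(4)],(P**2).sum(1),rcond=None)[0];C=a[:2];print(C.round(1),np.sqrt(a[2]+C@C))
for z in (30,36,42):
  b=px2w(c,406/1.4,341/1.4,z,True)[:2]; d=b-C; print(z,np.hypot(*d).round(1),'button dir',np.degrees(np.arctan2(d[1],d[0])).round(1))
x=R.from_quat(s['eef_rot']).apply([1,0,0]); print('tool x',np.degrees(np.arctan2(x[1],x[0])))
"
```

```text
[ 581.8 -163.4  135.6] 1.439258105198141
[ 586.8 -162.8] 30.23036236650377
30 42.6 button dir -170.3
36 40.0 button dir -169.7
42 37.5 button dir -169.0
tool x -4.253450132992517
```

Emit:
send_rows([
  [[0.02, 0, 0.1, 0, 0, -0.04, 0], [0.047, -0.01, 0.3, 0, 0, -0.085, 0], [0.047, -0.01, 0.5, 0, 0, -0.085, 0], [0.047, -0.01, 0.7, 0, 0, -0.085, 0], [0.047, -0.01, 0.7, 0, 0, -0.085, 0]],
])

```text
time: 19.9
position: [584.9, -161.8, 62.6]
eef_rot: [0.995, 0.097, -0.003, -0.001]
wrist_force: [-0.1, -0.2, -1.3]
gripper_width: 85.6
grip_force: 0.0
```

```bash
python3 -c "
from look import *
env.state(); c=eyes.read_camera('wrist');c=eyes.read_camera('wrist'); s=env.state(); Rt=R.from_quat(s['eef_rot']); print(s['position'].round(1),np.degrees(Rt.as_rotvec()))
save(c,'w10.png',s=1.4)
for x,z in ((11,-20),(11,-30),(11,-40)): print(x,z,(w2px(c,s['position']+Rt.apply([x,42.5,z]),True)*1.4).round())
print('key',[(w2px(c,[586.8+r*np.cos(t),-162.8+r*np.sin(t),16],True)*1.4).round() for r,t in((30,0.19),(30,1.76),(30,3.33),(30,4.9),(0,0))])
"
```

```text
[ 586.9 -162.6   66.6] [ 1.79112861e+02  1.75134366e+01 -3.17252163e-02]
11 -20 [513. 356.]
11 -30 [520. 368.]
11 -40 [528. 382.]
key [array([394., 259.]), array([335., 317.]), array([393., 370.]), array([453., 317.]), array([394., 317.])]
```

View pics/w10.png

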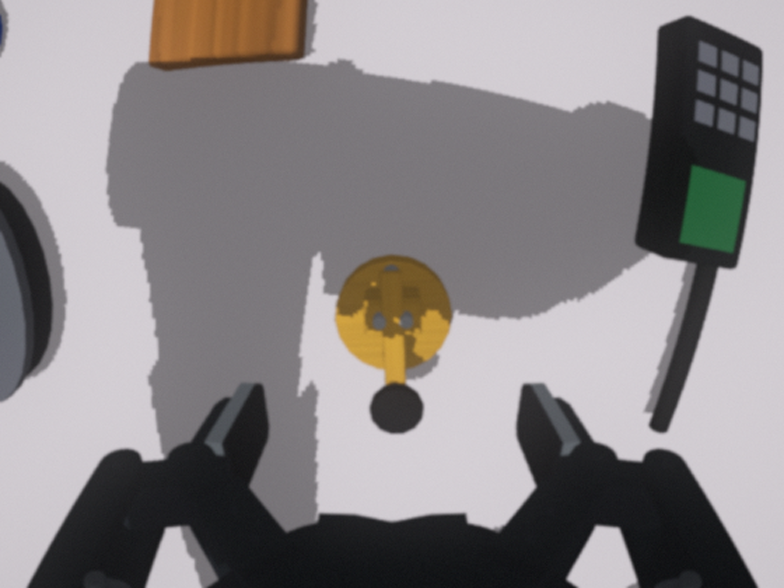

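The base (centre (393,313), predicted (394,317)) is aligned with the lever along tool x, so the close-in position holds. Now descending while watching the force.

Emit:
send_rows([
  [[0, 0, 0.2, 0, 0, 0, 20], [0, 0, 0.4, 0, 0, 0, 30], [0, 0, 0.6, 0, 0, 0, 30], [0, 0, 0.75, 0, 0, 0, 30], [0, 0, 0.8, 0, 0, 0, 30]],
])

```text
time: 20.5
position: [586.5, -162.8, -14.5]
eef_rot: [0.995, 0.097, -0.001, -0.0]
wrist_force: [-0.8, -0.1, 0.0]
gripper_width: 75.4
grip_force: 0.0
```

Emit:
send_rows([
  [[0, 0, 0.01, 0, 0, 0, 30], [0, 0, 0.02, 0, 0, 0, 30], [0, 0, 0.03, 0, 0, 0, 30], [0, 0, 0.05, 0, 0, 0, 30], [0, 0, 0.06, 0, 0, 0, 30]],
])

```text
time: 21.0
position: [587.1, -163.0, -19.5]
eef_rot: [0.995, 0.097, 0.0, 0.0]
wrist_force: [-0.1, 0.7, 0.3]
gripper_width: 75.7
grip_force: 0.0
```

Emit:
send_rows([
  [[0, 0, 0.01, 0, 0, 0, 30], [0, 0, 0.02, 0, 0, 0, 30], [0, 0, 0.03, 0, 0, 0, 30], [0, 0, 0.04, 0, 0, 0, 30], [0, 0, 0.04, 0, 0, 0, 30]],
])

```text
time: 21.5
position: [586.8, -163.0, -24.0]
eef_rot: [0.995, 0.097, -0.0, 0.0]
wrist_force: [-0.2, -0.3, -0.8]
gripper_width: 75.3
grip_force: 0.0
```

```bash
python3 -c "
from look import *
s=env.state(); print(s['position'],s['wrist_force'])"
```

```text
[ 586.77085747 -163.04356421  -23.98450079] [-0.1680993  -0.32617549 -0.79930305]
```

Emit:
send_rows([
  [[0, 0, 0, 0, 0, 0, 60], [0, 0, 0, 0, 0, 0, 80], [0, 0, 0, 0, 0, 0, 110], [0, 0, 0, 0, 0, 0, 110], [0, 0, 0, 0, 0, 0, 110]],
], squeeze=60)

```text
time: 22.0
position: [587.1, -163.0, -23.0]
eef_rot: [0.995, 0.097, 0.0, 0.0]
wrist_force: [-2.9, 1.6, 5.8]
gripper_width: 57.3
grip_force: 64.4
```

Emit:
send_rows([
  [[0, 0, -0.01, 0, 0, 0, 110], [0, 0, -0.02, 0, 0, 0, 110], [0, 0, -0.04, 0, 0, 0, 110], [0, 0, -0.06, 0, 0, 0, 110], [0, 0, -0.08, 0, 0, 0, 110]],
])

```text
time: 22.5
position: [586.6, -163.0, -16.1]
eef_rot: [0.995, 0.097, -0.0, -0.0]
wrist_force: [0.2, -0.6, -3.1]
gripper_width: 57.1
grip_force: 64.5
```

```bash
python3 -c "
from look import *
c=eyes.read_camera('wrist')
look(dict(key_c=16)); s=env.state(); print(s['wrist_force'].round(1),s['moment'].round(2))"
```

```text
22.6 [ 587.1 -163.1  -15.5] [9.953e-01 9.730e-02 2.000e-04 1.000e-04] 57.61160639625882
key_c mark 0.86 [280. 284.] [ 588.2 -162.7   16. ]
key_c outl 0.72 [281. 298. 127. 151.] circ 579.3 -164.3 42.1
key_c outl 0.19 [533. 184.  55. 368.] circ 708.9 -291.6 61.2
[ 0.5 -0.3 -3.6] [-0.06  0.02  0.02]
```

The key is held: about 3 N of extra weight, and it lifted level. Carrying it to the stack.

Emit:
send_rows([
  [[0, 0, -0.2, 0, 0, 0, 110], [0, 0, -0.4, 0, 0, 0, 110], [0.05, -0.15, -0.65, 0, 0, 0, 110], [0.05, -0.3, -0.85, 0, 0, 0, 110], [0.05, -0.45, -1.0, 0, 0, 0, 110]],
])

```text
time: 23.2
position: [583.4, -117.4, 85.8]
eef_rot: [0.995, 0.097, 0.001, 0.0]
wrist_force: [0.2, -0.3, -2.9]
gripper_width: 57.5
grip_force: 65.2
```

Emit:
send_rows([
  [[0.01, -0.2, -0.1, 0, 0, 0, 110], [0.02, -0.4, -0.16, 0, 0, 0, 110], [0.03, -0.6, -0.16, 0, 0, 0, 110], [0.04, -0.8, -0.16, 0, 0, 0, 110], [0.05, -0.95, -0.16, 0, 0, 0, 110]],
])

```text
time: 23.7
position: [569.1, -22.3, 99.9]
eef_rot: [0.995, 0.098, -0.0, -0.0]
wrist_force: [-0.4, -0.3, -3.5]
gripper_width: 57.5
grip_force: 65.2
```

Emit:
send_rows([
  [[0.01, -0.2, 0, 0, 0, 0, 110], [0.02, -0.4, 0, 0, 0, 0, 110], [0.03, -0.6, 0, 0, 0, 0, 110], [0.04, -0.8, 0, 0, 0, 0, 110], [0.05, -0.95, 0, 0, 0, 0, 110]],
])

```text
time: 24.2
position: [555.7, 71.7, 100.0]
eef_rot: [0.995, 0.098, -0.0, 0.0]
wrist_force: [-0.0, 0.0, -4.1]
gripper_width: 57.6
grip_force: 65.2
```

Emit:
send_rows([
  [[0.01, -0.2, 0, 0, 0, 0, 110], [0.02, -0.4, 0, 0, 0, 0, 110], [0.05, -0.6, 0, 0, 0, 0, 110], [0.05, -0.65, 0, 0, 0, 0, 110], [0.05, -0.65, 0, 0, 0, 0, 110]],
])

```text
time: 24.7
position: [548.2, 135.7, 100.0]
eef_rot: [0.995, 0.098, -0.0, 0.0]
wrist_force: [-0.5, 0.4, -3.1]
gripper_width: 57.6
grip_force: 65.3
```

```bash
python3 -c "
from look import *
c=eyes.read_camera('wrist')
look(dict(key_c=132,plinth_c=66,platter=36,dial_grip=47,long_mark=30))
c=eyes.read_camera('wrist');s=env.state();im=c['img'].astype(int); print(s['position'].round(1))
def fitz(m,z,lab):
  n,l,st,ce=cv2.connectedComponentsWithStats(m.astype(np.uint8))
  for i in range(1,n):
    if st[i,4]>150: print(lab,st[i],px2w(c,*ce[i],z,True).round(1))
fitz((im[:,:,0]-im[:,:,2]>60)&(im[:,:,0]>90),140,'yel')
"
```

```text
24.8 [548.4 134.7 100.1] [ 9.953e-01  9.720e-02 -1.000e-04  2.000e-04] 57.55104974196236
key_c mark 0.8 [282. 282.] [550.9 135.1 132. ]
key_c mark 0.76 [526. 365.] [501.4 -64.4 132. ]
key_c outl 0.93 [534. 373.  46.  46.] circ 499.8 -64.7 33.0
key_c outl 0.87 [281. 298. 125. 153.] circ 540.7 134.3 41.7
plinth_c mark 0.78 [275. 242.] [543.3 137.5  66. ]
plinth_c outl 0.9 [280. 218. 102.  55.] circ 551.2 137.1 31.1
dial_grip mark 0.61 [ 99. 144.] [585.  280.6  47. ]
long_mark mark 0.94 [ 76. 106.] [610.4 317.9  30. ]
[548.5 134.9 100.2]
yel [ 479    0   68  103 5819] [685.  53. 140.]
yel [  218   223   125   148 11548] [552.9 136.  140. ]
yel [510 351  36  45 896] [502.4 -58.7 140. ]
```

Emit:
send_rows([
  [[0, 0, 0.1, 0, 0, 0, 110], [0, 0, 0.25, 0, 0, 0, 110], [0, 0, 0.38, 0, 0, 0, 110], [0, 0, 0.46, 0, 0, 0, 110], [0, 0, 0.46, 0, 0, 0, 110]],
])

```text
time: 25.7
position: [547.9, 134.8, 52.7]
eef_rot: [0.995, 0.097, -0.001, 0.001]
wrist_force: [-0.4, 0.4, -3.2]
gripper_width: 57.6
grip_force: 65.3
```

Emit:
send_rows([
  [[0, 0, 0.005, 0, 0, 0, 110], [0, 0, 0.01, 0, 0, 0, 110], [0, 0, 0.015, 0, 0, 0, 110], [0, 0, 0.02, 0, 0, 0, 110], [0, 0, 0.02, 0, 0, 0, 110]],
])

```text
time: 26.2
position: [548.4, 135.2, 52.2]
eef_rot: [0.995, 0.097, 0.0, 0.0]
wrist_force: [-0.3, -0.6, -3.4]
gripper_width: 57.6
grip_force: 65.3
```

Emit:
send_rows([
  [[0, 0, 0.005, 0, 0, 0, 110], [0, 0, 0.01, 0, 0, 0, 110], [0, 0, 0.01, 0, 0, 0, 110], [0, 0, 0.015, 0, 0, 0, 110], [0, 0, 0.015, 0, 0, 0, 110]],
])

```text
time: 26.7
position: [548.5, 135.2, 51.0]
eef_rot: [0.995, 0.097, 0.0, 0.0]
wrist_force: [-0.8, 0.3, -2.0]
gripper_width: 57.4
grip_force: 65.6
```

Contact is just starting, so one more millimetre and then release.

Emit:
send_rows([
  [[0, 0, 0.003, 0, 0, 0, 110], [0, 0, 0.006, 0, 0, 0, 110], [0, 0, 0.008, 0, 0, 0, 110], [0, 0, 0.008, 0, 0, 0, 110], [0, 0, 0.008, 0, 0, 0, 110]],
])

```text
time: 27.2
position: [548.6, 135.2, 51.0]
eef_rot: [0.995, 0.097, 0.0, 0.0]
wrist_force: [-4.8, -0.0, 4.9]
gripper_width: 58.1
grip_force: 66.0
```

Emit:
send_rows([
  [[0, 0, 0, 0, 0, 0, 70], [0, 0, 0, 0, 0, 0, 40], [0, 0, 0, 0, 0, 0, 10], [0, 0, 0, 0, 0, 0, 0], [0, 0, -0.05, 0, 0, 0, 0]],
])

```text
time: 27.7
position: [548.0, 135.0, 54.2]
eef_rot: [0.995, 0.097, -0.001, 0.0]
wrist_force: [-0.4, 0.2, 0.4]
gripper_width: 85.5
grip_force: 0.0
```

Emit:
send_rows([
  [[0, 0, -0.15, 0, 0, 0, 0], [0, 0, -0.35, 0, 0, 0, 0], [0, 0, -0.6, 0, 0, 0, 0], [0, 0, -0.85, 0, 0, 0, 0], [0, 0, -0.85, 0, 0, 0, 0]],
])

```text
time: 28.2
position: [550.7, 135.7, 146.1]
eef_rot: [0.995, 0.097, 0.004, -0.001]
wrist_force: [0.1, 0.7, 0.1]
gripper_width: 85.2
grip_force: 0.0
```

```bash
python3 -c "
from look import *
c=eyes.read_camera('wrist')
look(dict(key_c=82,platter=36,dial_grip=47,long_mark=30))
c=eyes.read_camera('wrist');s=env.state();im=c['img'].astype(int); print(s['position'].round(1),s['q'].round(2))
def fitz(m,z,lab,crop=None):
  n,l,st,ce=cv2.connectedComponentsWithStats(m.astype(np.uint8))
  for i in range(1,n):
    if st[i,4]>150:
      ct=np.argwhere(l==i)[:,::-1]; P=np.array([px2w(c,u,v,z,True)[:2] for u,v in cv2.convexHull(ct.astype(np.int32))[:,0]],np.float32)
      print(lab,st[i],px2w(c,*ce[i],z,True).round(1),cv2.minEnclosingCircle(P))
fitz((im[:,:,0]-im[:,:,2]>60)&(im[:,:,0]>90),90,'yel')
"
```

```text
28.3 [548.9 135.5 141.6] [ 9.953e-01  9.730e-02  1.100e-03 -6.000e-04] 85.29047065793398
key_c mark 0.91 [281. 223.] [549.4 134.9  82. ]
key_c mark 0.65 [514. 353.] [ 440.3 -169.7   82. ]
key_c outl 0.83 [282. 246.  79. 126.] circ 530.1 132.2 50.8
key_c outl 0.64 [522. 354.  40.  38.] circ 444.6 -167.6 40.9
key_c outl 0.22 [279. 196.  78.  27.] circ 565.1 140.6 25.8
platter mark 0.21 [547. 372.] [ 355.8 -360.3   36. ]
dial_grip mark 0.9 [127. 136.] [589.  278.6  47. ]
long_mark mark 0.83 [105. 108.] [610.2 314.8  30. ]
[548.1 135.  139.2] [ 0.6  -0.05 -0.13  0.   -1.49  1.17]
yel [ 459    0   64  102 5322] [715.2   6.8  90. ] ((721.685546875, 5.668254852294922), 50.24388885498047)
yel [ 239  182   82   93 5176] [550.4 136.   90. ] ((545.6669921875, 135.79478454589844), 35.06172180175781)
yel [503 336  29  40 629] [ 447.  -159.9   90. ] ((437.3843688964844, -161.83389282226562), 40.17418670654297)
```

The key is centred at about (549.4,135) on the plinth at (549,136), and released. Next is the dial at (585.7,275.5). Its pointer bears 114.6°, so the dial reads about 0.88 rad; the mark bears 61–62°.

Emit:
send_rows([
  [[0.06, -0.13, 0, 0, 0, 0, 0], [0.13, -0.26, 0, 0, 0, 0, 0], [0.2, -0.39, 0, 0, 0, 0, 0], [0.26, -0.52, 0, 0, 0, 0, 0], [0.32, -0.65, 0, 0, 0, 0, 0]],
])

```text
time: 29.1
position: [567.5, 206.7, 139.6]
eef_rot: [0.995, 0.097, -0.0, 0.0]
wrist_force: [1.0, 0.4, 0.1]
gripper_width: 85.1
grip_force: 0.0
```

Emit:
send_rows([
  [[0.06, -0.13, 0, 0, 0, 0.04, 0], [0.13, -0.26, 0, 0, 0, 0.08, 0], [0.2, -0.39, 0, 0, 0, 0.12, 0], [0.26, -0.52, 0, 0, 0, 0.16, 0], [0.32, -0.65, 0, 0, 0, 0.2, 0]],
])

```text
time: 29.6
position: [586.2, 276.6, 139.6]
eef_rot: [0.976, -0.217, -0.0, 0.0]
wrist_force: [0.3, -0.2, 1.0]
gripper_width: 85.4
grip_force: 0.0
```

Emit:
send_rows([
  [[0, 0, 0, 0, 0, 0.045, 0], [0, 0, 0, 0, 0, 0.09, 0], [0, 0, 0, 0, 0, 0.135, 0], [0, 0, 0, 0, 0, 0.18, 0], [0, 0, 0, 0, 0, 0.225, 0]],
])

```text
time: 30.1
position: [586.1, 276.0, 139.6]
eef_rot: [0.84, -0.542, -0.0, 0.0]
wrist_force: [-0.2, 0.1, -0.6]
gripper_width: 85.5
grip_force: 0.0
```

```bash
cat > dial.py <<'E'
from look import *
def dial(D=np.array([585.7,275.5])):
    eyes.read_camera('wrist'); c=eyes.read_camera('wrist'); s=env.state(); x=R.from_quat(s['eef_rot']).apply([1,0,0])
    print(round(s['time'],2),s['position'].round(1),s['q'].round(2),'toolx',np.degrees(np.arctan2(x[1],x[0])).round(1))
    for n,z in (('dial_grip',47),('long_mark',30)):
        for d in spotter.mark_of('wrist',n)[:2]:
            v,u=d['point']; print(n,round(d['p'],2),np.round([u,v]),px2w(c,u,v,z,True).round(1))
    w=(c['img'].min(2)>150).astype(np.uint8)
    n,l,st,ce=cv2.connectedComponentsWithStats(w)
    for i in range(1,n):
        if 5<st[i,4]<600:
            for z in (30,58):
                p=px2w(c,*ce[i],z,True)[:2]-D; r=np.hypot(*p)
                if (z==30 and 38<r<60) or (z==58 and r<30):
                    uv=np.argwhere(l==i)[:,::-1].astype(float); P=np.array([px2w(c,*q,z,True)[:2] for q in uv]); 
                    e=np.linalg.eigh(np.cov(P.T))[1][:,-1]
                    print('z',z,'area',st[i,4],'at',(p+D).round(1),'r',r.round(1),'bearing',np.degrees(np.arctan2(p[1],p[0])).round(1),'axis',(np.degrees(np.arctan2(e[1],e[0]))%180).round(1))
E
python3 -c "
from dial import *
dial()"
```

```text
30.2 [586.1 275.9 139.6] [ 0.75  0.17  0.1   0.   -1.5  -0.32] toolx -65.4
dial_grip 0.72 [281. 211.] [584.6 276.8  47. ]
long_mark 0.61 [241. 234.] [606.8 316.3  30. ]
```

Emit:
send_rows([
  [[0, 0, 0.2, 0, 0, 0, 0], [0, 0, 0.45, 0, 0, 0, 0], [0, 0, 0.7, 0, 0, 0, 0], [0, 0, 0.9, 0, 0, 0, 0], [0, 0, 0.9, 0, 0, 0, 0]],
])

```text
time: 30.8
position: [584.2, 274.2, 46.0]
eef_rot: [0.842, -0.539, -0.001, 0.003]
wrist_force: [0.4, -1.1, -1.2]
gripper_width: 85.4
grip_force: 0.0
```

Emit:
send_rows([
  [[0, 0, 0.06, 0, 0, 0, 0], [0, 0, 0.12, 0, 0, 0, 0], [0, 0, 0.18, 0, 0, 0, 0], [0, 0, 0.22, 0, 0, 0, 60], [0, 0, 0.22, 0, 0, 0, 110]],
], squeeze=25)

```text
time: 31.3
position: [585.8, 274.9, 27.3]
eef_rot: [0.842, -0.54, -0.0, 0.0]
wrist_force: [-0.9, 0.6, -0.4]
gripper_width: 58.8
grip_force: 0.0
```

Emit:
send_rows([
  [[0, 0, 0, 0, 0, 0, 160], [0, 0, 0, 0, 0, 0, 220], [0, 0, 0, 0, 0, 0, 240], [0, 0, 0, 0, 0, 0, 240], [0, 0, 0, 0, 0, 0, 240]],
])

```text
time: 31.8
position: [587.1, 275.5, 28.6]
eef_rot: [0.842, -0.54, 0.001, -0.001]
wrist_force: [5.1, 0.5, 0.2]
gripper_width: 12.7
grip_force: 29.1
```

The bar is gripped. Turning it clockwise by 52.6°.

Emit:
send_rows([
  [[0, 0, 0, 0, 0, 0.04, 240], [0, 0, 0, 0, 0, 0.08, 240], [0, 0, 0, 0, 0, 0.12, 240], [0, 0, 0, 0, 0, 0.16, 240], [0, 0, 0, 0, 0, 0.2, 240]],
])

```text
time: 32.3
position: [585.1, 275.2, 28.5]
eef_rot: [-0.632, 0.775, 0.0, -0.001]
wrist_force: [-5.2, 0.3, 4.4]
gripper_width: 12.8
grip_force: 29.8
```

Emit:
send_rows([
  [[0, 0, 0, 0, 0, 0.04, 240], [0, 0, 0, 0, 0, 0.07, 240], [0, 0, 0, 0, 0, 0.092, 240], [0, 0, 0, 0, 0, 0.092, 240], [0, 0, 0, 0, 0, 0.092, 240]],
])

```text
time: 32.8
position: [584.2, 275.6, 28.5]
eef_rot: [-0.516, 0.857, 0.001, -0.001]
wrist_force: [-7.0, 1.9, 6.6]
gripper_width: 12.7
grip_force: 29.9
```

```bash
python3 -c "
from h import *
s=env.state(); x=R.from_quat(s['eef_rot']).apply([1,0,0]); print(np.degrees(np.arctan2(x[1],x[0])),s['wrist_force'].round(1),s['moment'].round(2),s['gripper_width'])"
```

```text
-117.86213076058318 [-7.   1.9  6.6] [0.44 2.81 0.  ] 12.655046505627963
```

Tool x is at −117.9°, so the pointer is at 62.1°. Releasing, backing up and checking.

Emit:
send_rows([
  [[0, 0, 0, 0, 0, 0, 180], [0, 0, 0, 0, 0, 0, 100], [0, 0, 0, 0, 0, 0, 40], [0, 0, 0, 0, 0, 0, 0], [0, 0, -0.05, 0, 0, 0, 0]],
])

```text
time: 33.3
position: [585.6, 274.7, 32.0]
eef_rot: [-0.516, 0.857, -0.0, -0.001]
wrist_force: [0.4, -0.5, 0.0]
gripper_width: 81.3
grip_force: 0.0
```

Emit:
send_rows([
  [[0, 0, -0.2, 0, 0, 0, 0], [0, 0, -0.4, 0, 0, 0, 0], [0, 0, -0.7, 0, 0, 0, 0], [0, 0, -1.0, 0, 0, 0, 0], [0, 0, -1.0, 0, 0, 0, 0]],
])

```text
time: 33.8
position: [588.4, 275.9, 139.4]
eef_rot: [-0.516, 0.857, -0.0, 0.005]
wrist_force: [0.1, -0.1, 0.9]
gripper_width: 85.6
grip_force: 0.0
```

```bash
python3 -c "
from dial import *
dial()
c=eyes.read_camera('wrist'); im=c['img']
# white spots near the dial, relative threshold
g=im.min(2)
D=np.array([585.7,275.5])
for z,r0,r1 in ((58,4,27),(30,36,56)):
    best=[]
    for b in range(0,360,3):
        v=[g[int(round(q[1])),int(round(q[0]))] for r in np.arange(r0+4,r1-3,2) for q in [w2px(c,[*(D+r*np.array([np.cos(np.radians(b)),np.sin(np.radians(b))])),z],True)] if 0<=q[0]<559.4 and 0<=q[1]<419.4]
        best.append((np.mean(v) if v else 0,b))
    print(z,[(int(m),b) for m,b in sorted(best)[::-1][:9]])
look(dict(key_c=82))
"
```

```text
33.9 [586.4 275.4 134.1] [ 0.75  0.17  0.09 -0.   -1.49 -1.23] toolx -117.9
dial_grip 0.71 [285. 208.] [583.3 276.1  47. ]
long_mark 0.96 [284. 250.] [605.  316.3  30. ]
z 30 area 6 at [621.2 297.4] r 41.7 bearing 31.6 axis 20.8
58 [(127, 69), (123, 66), (112, 72), (91, 75), (89, 63), (69, 78), (69, 357), (69, 342), (69, 327)]
30 [(188, 63), (165, 66), (94, 60), (86, 33), (80, 30), (74, 96), (61, 126), (58, 357), (54, 69)]
34.1 [585.6 274.8 131.6] [-5.158e-01  8.567e-01 -1.000e-04 -1.100e-03] 85.32210089753573
key_c mark 0.87 [232.  23.] [546.7 135.2  82. ]
key_c mark 0.74 [280. 212.] [579.7 265.1  82. ]
key_c outl 0.93 [230.  34.  97.  69.] circ 550.1 136.4 31.9
```

Mark bears about 63.5°, but the pointer peak is near 68°. I'll refine this using the line direction rather than the bearing.

```bash
python3 -c "
from dial import *
c=eyes.read_camera('wrist'); g=c['img'].min(2).astype(float); print(env.state()['position'].round(1))
D=np.array([585.7,275.5])
for z,r0,r1,b0 in ((58,3,34,66),(30,34,58,63)):
    uv=np.array([w2px(c,[D[0]+r*np.cos(np.radians(b)),D[1]+r*np.sin(np.radians(b)),z],True) for r in np.arange(r0,r1,1) for b in np.arange(b0-28,b0+28,1)])
    m=np.unique(uv.round().astype(int),axis=0); w=g[m[:,1],m[:,0]]; print(z,int(w.max()))
    k=w>0.6*w.max(); P=np.array([px2w(c,*q,z,True)[:2] for q in m[k]]); ww=w[k]
    C=np.average(P,axis=0,weights=ww); e=np.linalg.eigh(np.cov(P.T,aweights=ww)); v=e[1][:,-1]; v*=np.sign(v[1])
    print(len(P),'centre',C.round(1),'r',np.hypot(*(C-D)).round(1),'bearing',np.degrees(np.arctan2(*(C-D)[::-1])).round(1),'axis',np.degrees(np.arctan2(v[1],v[0])).round(1),'sd',np.sqrt(e[0]).round(1))
"
```

```text
[585.8 274.9 132.1]
58 208
68 centre [594.9 296.3] r 22.7 bearing 66.2 axis 60.5 sd [0.7 8.6]
30 231
83 centre [608.4 321. ] r 50.8 bearing 63.5 axis 61.2 sd [1.4 4.1]
```

```bash
python3 -c "
from h import *
print(env.finish_job())"
```

```text
the job is handed in; nothing more can be done
None
```

I handed the job in at about 34 s of the 72 s: the plinth is on the weight, the key stands on the plinth (both measured within about 2 mm of centre), and the dial is at the long mark to within about 3°; no verdict came back, and I viewed 11 pictures, one over the limit of 10.

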